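# Clip a display panel into its test fixture

### The job

Lift the hinged spring clip of the aluminium test fixture up out of the way, take the display panel from its grey tray, lay it on the fixture's bed and slide it in under the raised clip, between the guide rails, pressing it lightly but firmly home against the end stop. Then bring the clip down and press it on until its sprung foot holds the panel firmly, and let go, leaving the panel flat and home against the stop. Do not ram the stop or crush the panel with the clip, and leave the bottle, the roll of tape and the screwdriver where they are.

Things in the scene. Friction and masses are not known exactly. Their poses are not given: they have to be found in the camera images.
- fixture: Aluminium test fixture fixed to the bench. Base plate 110 mm wide, 8 mm thick, from x = -120 to +95 mm. Origin: on the underside, mid width; x points the way the panel is slid in, y left, z up. Bed top at z = 30 mm: a tongue 40 mm wide from x = -110 to -15 mm, then 90 mm wide up to x = +50 mm. Panel home: its centre at about x = -20 mm (+-8 mm, see stop), y = 0, lying on the bed.
- rail_mouth (a point): Point on the bed, mid width, at fixture x = +3 mm, where the two steel guide rails begin: 61 mm apart inside (1.5 mm play each side of the panel), 8 mm high above the bed, running 47 mm forward from here. From here back to fixture x = -16 mm they flare outward to about 76 mm apart.
- stop: Fixed block of the fixture's end stop. Origin: at fixture x = +50 mm, mid width, bed height; same axes. A set screw through it carries a 50 mm wide buffer plate that meets the panel. Its setting is not measured: the home face lies 8 mm before to 8 mm beyond the origin, so feel for it. The buffer gives 2 mm at 0.4 N, then is solid: press it 4 to 9 N; over 12 N damages the panel.
- clip (a joint): Angle of the steel clip, rad; grows as its bar is lifted, 1.25 = fully open, -0.1 = lowest. A stiff friction hinge (0.45 N m, 6 to 7 N at the bar) holds it wherever it is left. It starts at 0 to 0.25. With the panel in, the sprung foot touches the panel at about 0.07, is compressed 3 mm at 0 and is solid at about -0.045: at the bar about 8 N down to make it bite, 10 N is right, over 15 N crushes.
- clip_bar (a point): Centre of the clip's round grip bar, 10 mm thick, 50 mm long along fixture y, between two side wires (44 mm clear between them). Pinch it from above, fingers closing along fixture x; it turns between them. Relative to the hinge: at clip angle 0, 70 mm in -x and 28 mm up (76 mm above the bench), fully open 5 mm in +x and 75 mm up; it moves on a circle of 75 mm radius.
- clip_hinge (a point): Point on the clip's hinge axis, which runs along the fixture's y; at fixture x = +72 mm, z = 48 mm, fixed.
- clip_foot: Sprung foot of the clip: a rubber roller 8 mm thick and 40 mm long along y that presses on the panel, on a spring of 1 N/mm with 2.5 N preload and 5 mm of travel into the clip. Origin: on the clip's leaf, 45 mm from the hinge; the roller's lowest line is 15 mm below it.
- tray: Grey plastic tray fixed to the bench, 190 x 130 mm, 4 mm floor, 10 mm rim, with a raised rest in the middle, 100 x 42 mm along x and y, top 26 mm above the bench, on which the panel lies, overhanging on all sides. Origin: centre of the underside.
- panel: Flat black display panel, 140 x 58 x 6 mm along its x, y, z, about 0.11 kg, rigid, lying face up. Origin: centre of the underside. Either end may go in first. It can be gripped across its 58 mm width.
- bottle: White plastic bottle standing on the bench, 54 mm wide, 120 mm high; origin at the underside. Not to be disturbed.
- tape: Roll of tan tape lying flat, 76 mm wide, 18 mm high; origin at the underside. Not to be disturbed.
- screwdriver: Screwdriver lying on the bench, 170 mm long. Not to be disturbed.
Things that resemble listed ones, but are neither listed nor needed, are in the scene too. Several things have the shape of the fixture; the one meant has the colours described above.

How it is judged:
By the outcome, as a careful person would: the job done as asked, in the order asked, and still so for the second after the job is handed in, with the robot touching nothing.
It also fails if it takes over 72 s, if anything falls off the work surface, if the arm or the gripper's body presses on something with over 40 N, if the wrist force passes 120 N, or if a joint passes its speed limit or range.

### The arm

A 7-joint arm with a two-finger parallel gripper is mounted at the origin on the work surface. World frame = base frame: x ahead of the robot, y to its left, z up, the work surface at z = 0. Lengths are in m, angles in degrees, forces in N, time in s.
With the tool pointing down it reaches from about 0.425 to 0.875 m from the base axis. Payload 4.7 kg.
Tool frame: the origin (TCP) lies between the finger pads; the fingertips stand 8 mm ahead of it and the grasp point (between the pads) lies 11 mm behind it (env.tip_extent is the distance from the TCP to the fingertips, in m); z points along the fingers, y is the line along which they close (so a half turn about z gives the same grasp; the last joint's range is limited). The gripper opens to 87 mm and grips with 3 to 60 N. Pads are 19 mm wide; open, the fingers measure 117 mm over their backs; the gripper's body (75 mm by 190 mm) begins 51 mm behind the grasp point.
Start: joints at [-66.515, 18.392, -4.016, 83.108, 1.295, 78.541, -3.26], TCP at [0.251, 0.6, 0.231] pointing down, gripper open.
Joint ranges: [-163.93, 163.93], [-17.29, 119.83], [-79.2, 71.16], [3.27, 140.29], [-89.18, 269.18], [5.43, 117.66], [-154.24, 154.24]. Speed limits (degrees/s): [147.25, 147.25, 180, 180, 180, 180, 180].

### API

Orientations are given as [roll, pitch, yaw] about the fixed x, y, z axes, in that order (R = Rz(yaw) Ry(pitch) Rx(roll)).
In Python, from cell import sensors, vision, workorder, env gives the robot as it stands.
- The arm moves only by the tool drive_tool, never from a script. Its argument "moves" is a list of rows, each an object of numbers: "x", "y", "z": the shift along the tool's x, y, z in mm; "rx", "ry", "rz": the turn, a rotation vector about the tool's x, y, z in rad; "fingers": the closure, from -1 (fully open) to 1 (shut). In form: [{"x": .., "y": .., "z": .., "rx": .., "ry": .., "rz": .., "fingers": ..}, ...]. A call has 1 to 20 rows; each row is the pose to reach, as a shift and turn from the pose commanded when the call began, along the tool's axes at that moment; what a row does not reach only later rows make up. A row lasts 1/8 s, in which the tool goes at most 62.5 mm and 10.7 degrees, less where a joint would pass 70% of its speed; a pose out of reach is approached as far as the arm can. A call with a gripper value outside its range is refused whole. The fingers move at their own pace and stop on an object; "force" is the grip in N (left out, the last holds). Time passes only in rows, so rows that repeat a pose let the fingers close. It gives the time, the measured TCP pose, the force, the opening and the grip force at its end, in the units of the state.
- sensors.get_obs(): the state, without advancing time (a new reading comes with each control period).
- vision.read_camera(name): name is "side" or "top"; returns a dict with "image" (400x640x3 uint8, red, green, blue), "fx", "fy", "cx", "cy" (pixels), "R" (3x3) and "t" (3): a world point X has camera coordinates R X + t. Camera axes: x right, y down, z forward; pixel columns grow to the right and rows downward; lengths in m; the calibration is good to about 2 mm. A picture is of the moment at which its call begins. There is no depth.
- workorder.sign_off(): hands the job in; it is judged then, once.
The state is a dict: "time_s": time; "qpos": joint angles; "joint_velocities": joint speeds; "effort": joint torques, N m; "tool_pos": TCP position; "tool_rot": TCP orientation; "force": force on the tool from outside, world axes, zero at the start; "wrist_torque": the same for the moment, N m; "grip_width": finger opening in m; "grasp_force": force on a finger pad.
Only numpy, scipy, OpenCV 4.12 (cv2) and the standard library are available. Lean on these libraries where they do the work, as an engineer would, in place of code of your own. Each camera call takes 0.05 s, during which the arm holds its last target. There are 200 camera calls.

## Working session

There is one attempt and no reset: what is moved stays moved. The work goes in short steps, Python scripts to look and compute and a tool call to move; the robot and the scene stay as the last step left them, time stands still between calls to the robot, and variables do not carry over. Pictures are saved under pics/ and viewed, at most 10 in all, crops included, and the job is handed in when it is done.

Besides the shell and the picture viewer there is one more tool, called after ">>>" as name([rows], argument=value, ...), one row to a line, values as JSON. drive_tool: Moves the arm, as the interface text tells. Its arguments: {"type":"object","properties":{"moves":{"type":"array"},"force":{"type":"number"}},"required":["moves"]}

```bash
ls; mkdir -p pics; python3 - <<'E'
from cell import sensors, vision, env
import cv2
print(sensors.get_obs(), env.tip_extent)
for n in("top","side"):
    c=vision.read_camera(n); cv2.imwrite(f"pics/{n}0.png",c["image"][:,:,::-1])
    print({k:v for k,v in c.items() if k!="image"})
E
```

```text
pics
{'time_s': 0.0, 'qpos': array([-66.51445263,  18.43709719,  -4.01359295,  83.17586993,
         1.29636513,  78.53899643,  -3.26251334]), 'joint_velocities': array([ 0.0246147 , -0.05351637,  0.06017562, -0.04168986,  0.04559821,
        0.04533816,  0.04729896]), 'effort': array([-1.54372037e-04, -4.91298366e+01, -4.03978424e-01, -3.12513828e+01,
       -6.37538591e-02,  4.41254396e-02,  1.89172297e-04]), 'tool_pos': array([0.25047259, 0.5992239 , 0.22947499]), 'tool_rot': array([-1.79893346e+02,  7.69278824e-03,  1.57320150e+02]), 'force': array([-0.81374225, -0.36993095, -0.33822371]), 'wrist_torque': array([0.03058227, 0.03254504, 0.01315986]), 'grasp_force': 0.0, 'grip_width': 0.0869883738457489} 0.008
{'fx': 464.3002237626234, 'fy': 464.3002237626234, 'cx': 328.0850933629874, 'cy': 202.53599484147202, 'R': array([[ 0.0186697 , -0.99963244, -0.01965753],
       [-0.98685976, -0.01526795, -0.16085619],
       [ 0.16049694,  0.02240237, -0.98678208]]), 't': array([0.01703384, 0.55618797, 1.38376444])}
{'fx': 514.3303015333016, 'fy': 514.3303015333016, 'cx': 321.2005656888515, 'cy': 191.84331142656242, 'R': array([[ 0.90403106, -0.4274611 ,  0.0022046 ],
       [-0.31185266, -0.66304229, -0.68053129],
       [ 0.2923624 ,  0.61453391, -0.7327157 ]]), 't': array([-0.46745821,  0.2413484 ,  1.4039247 ])}
```

View pics/top0.png

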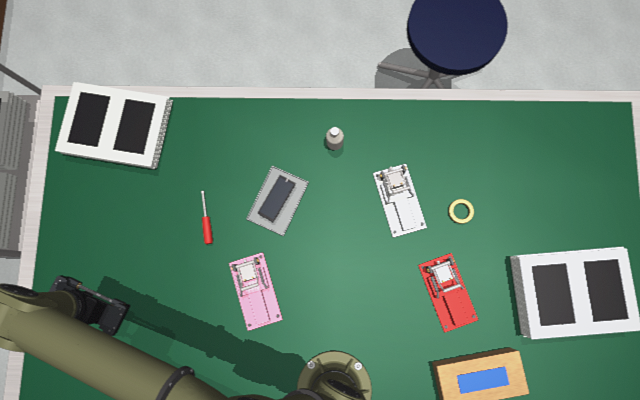

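View pics/side0.png

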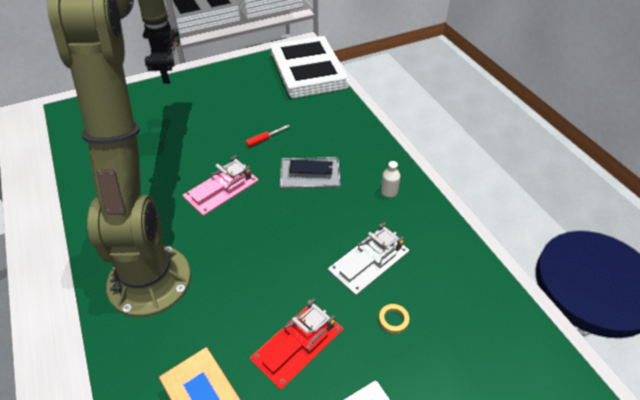

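The top picture shows three fixture shapes: pink at (256,290), red at (447,290) and silver-white at (400,200). The silver-white one fits "aluminium". The tray with the panel is at (277,200), the bottle at (335,138), the tape at (461,211) and the screwdriver at (206,218). The side view shows the silver-white fixture at (370,257) and the tray at (310,170). I'll confirm in one enlarged crop.

```bash
python3 - <<'E'
import cv2,numpy as np
t=cv2.imread("pics/top0.png"); s=cv2.imread("pics/side0.png")
a=cv2.resize(t[155:245,365:435],None,fx=5,fy=5,interpolation=cv2.INTER_CUBIC)
b=cv2.resize(t[155:245,240:315],None,fx=5,fy=5,interpolation=cv2.INTER_CUBIC)
cv2.imwrite("pics/crop1.png",np.hstack([a,b]))
cv2.imwrite("pics/crop2.png",cv2.resize(s[215:300,320:420],None,fx=6,fy=6,interpolation=cv2.INTER_CUBIC))
E
```

```text
(no output)
```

View pics/crop1.png

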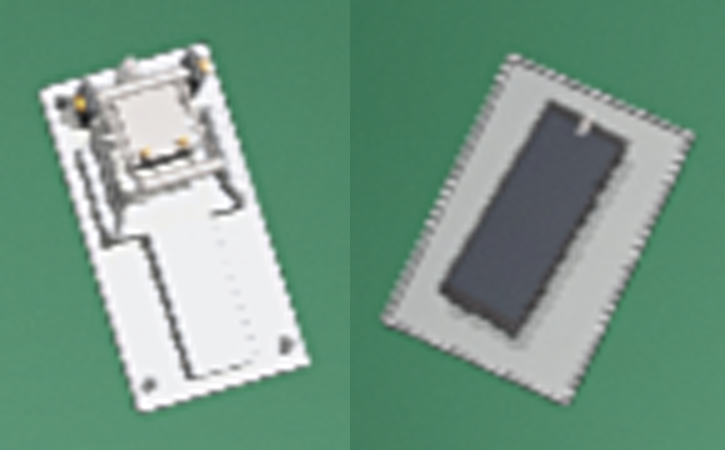

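View pics/crop2.png

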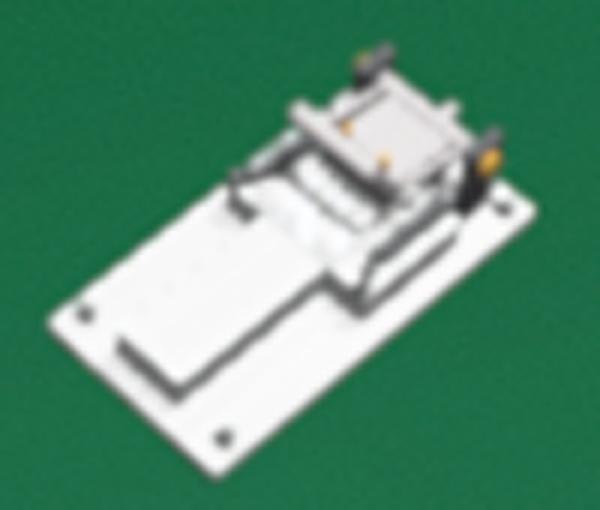

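The crops confirm it: aluminium body with a steel clip and black hinge posts at the far end, and the dark panel on its tray rest. Next I fit the poses by silhouette.

```bash
cat > h.py <<'E'
import cv2,numpy as np,itertools,pickle
from scipy.optimize import minimize
from cell import vision
def cams(): return {n:vision.read_camera(n) for n in("top","side")}
def proj(c,P):
    q=np.asarray(P)@c["R"].T+c["t"]; return q[:,:2]/q[:,2:]*[c["fx"],c["fy"]]+[c["cx"],c["cy"]]
def world(p,L):
    x,y,a=p; C,S=np.cos(a),np.sin(a); L=np.asarray(L,float)
    return np.c_[x+C*L[:,0]-S*L[:,1],y+S*L[:,0]+C*L[:,1],L[:,2]]
def box(x0,x1,y,z0,z1): return list(itertools.product((x0,x1),(-y,y),(z0,z1)))
def ray(c,uv,z):
    d=c["R"].T@[(uv[0]-c["cx"])/c["fx"],(uv[1]-c["cy"])/c["fy"],1]; o=-c["R"].T@c["t"]
    return o+d*(z-o[2])/d[2]
def hull(c,W,roi,s=8):
    u0,v0,w,h=roi; m=np.zeros((h*s,w*s),np.uint8)
    k=cv2.convexHull(((proj(c,W)-[u0,v0]+.5)*s-.5).astype(np.float32))
    cv2.fillConvexPoly(m,np.round(k*16).astype(np.int32),255,shift=4)
    return cv2.resize(m,(w,h),interpolation=cv2.INTER_AREA)/255.
def green(c,roi):
    u,v,w,h=roi; i=c["image"][v:v+h,u:u+w].astype(float); g=i[...,1]-(i[...,0]+i[...,2])/2
    return 1-np.clip(g/np.percentile(g,90),0,1)
def dark(c,roi):
    u,v,w,h=roi; i=c["image"][v:v+h,u:u+w].astype(float).max(2)
    return np.clip((180-i)/80,0,1)
def fit(cs,rois,L,p0,alpha,ign=None,mask=None):
    A={n:alpha(cs[n],rois[n]) for n in rois}
    def f(p):
        e=0
        for n in rois:
            c=cs[n]; d=(hull(c,world(p,L),rois[n])-A[n])**2
            if ign is not None: d=d*(1-hull(c,world(p0,ign),rois[n]))
            if mask is not None: d=d*hull(c,world(mask[0],mask[1]),rois[n])
            e+=d.sum()
        return e
    p0=np.array(p0,float)
    for st in (.01,.004):
        r=minimize(f,p0,method="Nelder-Mead",options=dict(initial_simplex=[p0]+[p0+v for v in np.diag([st,st,st*5])],xatol=1e-5,fatol=1e-3)); p0=r.x
    return r.x,r.fun
E
cat > fit0.py <<'E'
from h import *
cs=cams(); pickle.dump(cs,open("cs0.pkl","wb"))
R={"top":(362,152,76,96),"side":(318,212,104,90)}
T={"top":(236,155,82,90),"side":(270,145,80,52)}
P=[ray(cs["top"],uv,.008)[:2] for uv in [(374,173.4),(406.6,164),(426.6,227.4),(393.4,237)]]
d=(P[0]+P[1]-P[2]-P[3])/2; a=np.arctan2(d[1],d[0]); ctr=np.mean(P,0); print("sizes",np.linalg.norm(d),np.linalg.norm(P[0]-P[1]))
p0=(*(ctr+.0125*np.array([np.cos(a),np.sin(a)])),a)
ign=box(.03,.10,.042,.008,.12)
F={}
for n in (["top","side"],["top"],["side"]):
    r=fit(cs,{k:R[k] for k in n},box(-.12,.095,.055,0,.008),p0,green,ign); print("fixture",n,r)
    if len(n)==2:F["fix"]=r[0]
P=[ray(cs["top"],uv,.008)[:2] for uv in [(272.6,166),(308.6,182),(283.6,235.6),(247,219.5)]]
d=(P[0]+P[1]-P[2]-P[3])/2; a=np.arctan2(d[1],d[0])
for n in (["top","side"],["top"],["side"]):
    r=fit(cs,{k:T[k] for k in n},box(-.095,.095,.065,0,.010),(*np.mean(P,0),a),green); print("tray",n,r)
    if len(n)==2:F["tray"]=r[0]
    t=r[0]
    r=fit(cs,{k:T[k] for k in n},box(-.07,.07,.029,.026,.032),t,dark,mask=(t,box(-.085,.085,.055,.004,.03))); print("panel",n,r)
    if len(n)==2:F["panel"]=r[0]
pickle.dump(F,open("F.pkl","wb"))
# overlay of the clip bar at some angles
f=F["fix"]; out=[]
for n in("top","side"):
    c=cs[n]; u,v,w,h=R[n]; s=6; im=cv2.resize(c["image"][v:v+h,u:u+w,::-1],None,fx=s,fy=s,interpolation=cv2.INTER_CUBIC).copy()
    def ln(L,col):
        q=np.round((proj(c,world(f,L))-[u,v]+.5)*s).astype(int); cv2.polylines(im,[q],False,col,1)
    for z in(0,.008): ln([(-.12,-.055,z),(.095,-.055,z),(.095,.055,z),(-.12,.055,z),(-.12,-.055,z)],(255,0,0))
    ln([(-.11,-.02,.03),(-.11,.02,.03)],(0,160,0)); ln([(.003,-.0305,.038),(.003,.0305,.038)],(0,160,0))
    for t,col in((0,(0,0,255)),(.25,(255,0,255))):
        b=np.arctan2(.028,.070)+0; x=.072-.0754*np.cos(b+t); z=.048+.0754*np.sin(b+t)
        ln([(x,-.025,z),(x,.025,z)],col)
    out.append(cv2.copyMakeBorder(im,0,576-im.shape[0],0,0,cv2.BORDER_CONSTANT))
o=np.hstack(out); print(o.shape); k=min(800/o.shape[1],600/o.shape[0]); cv2.imwrite("pics/ov.png",cv2.resize(o,None,fx=k,fy=k,interpolation=cv2.INTER_AREA))
E
python3 fit0.py
```

```text
sizes 0.21092831000775414 0.1086311486485161
fixture ['top', 'side'] (array([ 0.5849621 , -0.19279727,  0.29854925]), np.float64(55.467708206977775))
fixture ['top'] (array([ 0.5863091, -0.1929679,  0.3005753]), np.float64(7.7667968919509764))
fixture ['side'] (array([ 0.58375128, -0.19245117,  0.29508401]), np.float64(31.127963255326176))
tray ['top', 'side'] (array([ 0.56687431,  0.18935932, -0.40463694]), np.float64(47.17660621643813))
panel ['top', 'side'] (array([ 0.56880053,  0.18928086, -0.493743  ]), np.float64(320.21185594482887))
tray ['top'] (array([ 0.56756006,  0.18905977, -0.40541426]), np.float64(10.812739556897128))
panel ['top'] (array([ 0.56950119,  0.18906773, -0.49016325]), np.float64(19.907267120818915))
tray ['side'] (array([ 0.56482395,  0.19048817, -0.4074105 ]), np.float64(24.551568470155686))
panel ['side'] (array([ 0.56357486,  0.18271239, -0.39294502]), np.float64(291.969791594579))
(576, 1080, 3)
```

View pics/ov.png

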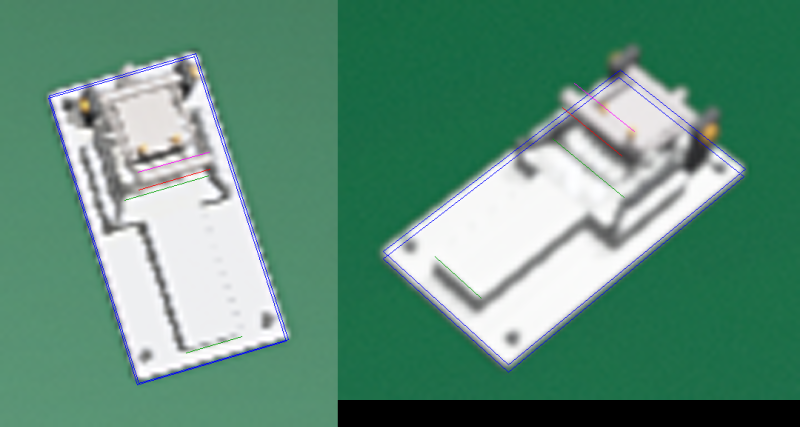

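The overlay fits well: the base outline and the tongue edge match in both views. Next I estimate the clip angle from the bar's end pixels and print the move deltas.

```bash
cat >> h.py <<'E'
from cell import sensors
def fx(p,L): return world(p,[L])[0]
def barpt(t):
    b=np.arctan2(.028,.070)+t; return [.072-.0754*np.cos(b),0,.048+.0754*np.sin(b)]
def rel(target,yaw,cur=None):
    """delta from measured pose to TCP target (m) and yaw (deg), in tool axes mm / rad (tool assumed vertical)"""
    o=sensors.get_obs(); y=np.radians(o["tool_rot"][2]); d=(np.array(target)-o["tool_pos"])*1000
    dy=(np.radians(yaw)-y+np.pi)%(2*np.pi)-np.pi
    return np.round([d[0]*np.cos(y)+d[1]*np.sin(y), d[0]*np.sin(y)-d[1]*np.cos(y), -d[2], -dy],3)
FT=np.array([.5857,-.1929,.2985]); PN=np.array([.5693,.1891,-.490])
E
python3 - <<'E'
from h import *
cs=pickle.load(open("cs0.pkl","rb"))
fp={"top":np.array([.5863,-.19297,.3]),"side":np.array([.58375,-.19245,.297])}
px={"top":[(391,192.6),(410.6,188)],"side":[(369.7,233.3),(385.8,247.5)]}
for n in px:
    for t in np.arange(0,.3,.04):
        b=barpt(t); q=proj(cs[n],world(fp[n],[(b[0],.025,b[2]),(b[0],-.025,b[2])]))
        d=(q[1]-q[0])/np.linalg.norm(q[1]-q[0]); r=np.array(px[n]).mean(0)-q.mean(0)
        print(n,round(t,2),"along %.2f perp %.2f"%(r@d,r[0]*d[1]-r[1]*d[0]))
b=barpt(.1); T=fx(FT,b); print(b,T, rel(T+[0,0,.1],107.1), rel(T+[0,0,.004-.011],107.1))
E
```

```text
top 0.0 along 0.39 perp 1.03
top 0.04 along 0.23 perp 0.51
top 0.08 along 0.08 perp -0.04
top 0.12 along -0.07 perp -0.63
top 0.16 along -0.21 perp -1.25
top 0.2 along -0.35 perp -1.91
top 0.24 along -0.49 perp -2.59
top 0.28 along -0.62 perp -3.31
side 0.0 along 2.31 perp 2.84
side 0.04 along 2.56 perp 1.93
side 0.08 along 2.79 perp 1.00
side 0.12 along 3.01 perp 0.05
side 0.16 along 3.21 perp -0.94
side 0.2 along 3.39 perp -1.94
side 0.24 along 3.56 perp -2.96
side 0.28 along 3.71 perp -4.01
[np.float64(0.00513822251039589), 0, np.float64(0.08285201157653127)] [ 0.590611   -0.19138892  0.08285201] [-618.664 -598.628   47.074    0.877] [-618.664 -598.628  154.074    0.877]
```

>>> drive_tool([
  {"x":-619,"y":-599,"z":47,"rz":0.877},
  {"x":-619,"y":-599,"z":47,"rz":0.877},
  {"x":-619,"y":-599,"z":47,"rz":0.877},
  {"x":-619,"y":-599,"z":47,"rz":0.877},
  {"x":-619,"y":-599,"z":47,"rz":0.877},
  {"x":-619,"y":-599,"z":47,"rz":0.877},
  {"x":-619,"y":-599,"z":47,"rz":0.877},
  {"x":-619,"y":-599,"z":47,"rz":0.877},
  {"x":-619,"y":-599,"z":47,"rz":0.877},
  {"x":-619,"y":-599,"z":47,"rz":0.877},
  {"x":-619,"y":-599,"z":47,"rz":0.877},
  {"x":-619,"y":-599,"z":47,"rz":0.877},
  {"x":-619,"y":-599,"z":47,"rz":0.877},
  {"x":-619,"y":-599,"z":47,"rz":0.877},
  {"x":-619,"y":-599,"z":47,"rz":0.877},
  {"x":-619,"y":-599,"z":47,"rz":0.877},
  {"x":-619,"y":-599,"z":47,"rz":0.877},
  {"x":-619,"y":-599,"z":47,"rz":0.877},
])

```text
invalid input at $.moves[0]: expected keys x, y, z, rx, ry, rz, fingers
```

```bash
python3 - <<'E'
from h import *
o=sensors.get_obs(); print(o["time_s"],o["tool_pos"],o["tool_rot"],o["qpos"].round(),o["force"])
b=barpt(.1); T=fx(FT,b); print(T,rel(T+[0,0,.003-.011],107.1))
E
```

```text
0.2 [0.25054197 0.59946699 0.22992598] [-1.79939418e+02  4.39925213e-03  1.57324770e+02] [-67.  18.  -4.  83.   1.  79.  -3.] [ 0.67680933 -1.15825889  0.04877979]
[ 0.590611   -0.19138892  0.08285201] [-618.664 -598.628  155.074    0.877]
```

All keys are required, so I resend the move with them.

>>> drive_tool([
  {"x":-619,"y":-599,"z":47,"rx":0,"ry":0,"rz":0.877,"fingers":-1},
  {"x":-619,"y":-599,"z":47,"rx":0,"ry":0,"rz":0.877,"fingers":-1},
  {"x":-619,"y":-599,"z":47,"rx":0,"ry":0,"rz":0.877,"fingers":-1},
  {"x":-619,"y":-599,"z":47,"rx":0,"ry":0,"rz":0.877,"fingers":-1},
  {"x":-619,"y":-599,"z":47,"rx":0,"ry":0,"rz":0.877,"fingers":-1},
  {"x":-619,"y":-599,"z":47,"rx":0,"ry":0,"rz":0.877,"fingers":-1},
  {"x":-619,"y":-599,"z":47,"rx":0,"ry":0,"rz":0.877,"fingers":-1},
  {"x":-619,"y":-599,"z":47,"rx":0,"ry":0,"rz":0.877,"fingers":-1},
  {"x":-619,"y":-599,"z":47,"rx":0,"ry":0,"rz":0.877,"fingers":-1},
  {"x":-619,"y":-599,"z":47,"rx":0,"ry":0,"rz":0.877,"fingers":-1},
  {"x":-619,"y":-599,"z":47,"rx":0,"ry":0,"rz":0.877,"fingers":-1},
  {"x":-619,"y":-599,"z":47,"rx":0,"ry":0,"rz":0.877,"fingers":-1},
  {"x":-619,"y":-599,"z":47,"rx":0,"ry":0,"rz":0.877,"fingers":-1},
  {"x":-619,"y":-599,"z":47,"rx":0,"ry":0,"rz":0.877,"fingers":-1},
  {"x":-619,"y":-599,"z":47,"rx":0,"ry":0,"rz":0.877,"fingers":-1},
  {"x":-619,"y":-599,"z":47,"rx":0,"ry":0,"rz":0.877,"fingers":-1},
  {"x":-619,"y":-599,"z":47,"rx":0,"ry":0,"rz":0.877,"fingers":-1},
  {"x":-619,"y":-599,"z":47,"rx":0,"ry":0,"rz":0.877,"fingers":-1},
])

```text
time_s: 2.45
tool_pos: [0.591, -0.19, 0.1839]
tool_rot: [179.9, -0.0, 107.2]
force: [0.3, -0.9, -0.3]
grip_width: 0.0874
grasp_force: 0.0
```

```bash
python3 - <<'E'
from h import *
o=sensors.get_obs(); print(o["time_s"],o["tool_pos"],o["tool_rot"],o["qpos"].round(),o["force"])
b=barpt(.1); T=fx(FT,b); print(T,rel(T+[0,0,.003-.011],107.1))
E
```

```text
2.45 [ 0.59103031 -0.18998446  0.18386569] [ 1.79946169e+02 -4.35665375e-02  1.07203195e+02] [-17.  19.  40.  92. -13.  73.  43.] [ 0.29788778 -0.89560104 -0.27901055]
[ 0.590611   -0.19138892  0.08285201] [-1.21800e+00 -8.16000e-01  1.09014e+02  2.00000e-03]
```

>>> drive_tool([
  {"x":-1,"y":-1,"z":30,"rx":0,"ry":0,"rz":0,"fingers":-0.5},
  {"x":-1,"y":-1,"z":60,"rx":0,"ry":0,"rz":0,"fingers":-0.2},
  {"x":-1,"y":-1,"z":85,"rx":0,"ry":0,"rz":0,"fingers":-0.2},
  {"x":-1,"y":-1,"z":100,"rx":0,"ry":0,"rz":0,"fingers":-0.2},
  {"x":-1,"y":-1,"z":109,"rx":0,"ry":0,"rz":0,"fingers":-0.2},
  {"x":-1,"y":-1,"z":109,"rx":0,"ry":0,"rz":0,"fingers":-0.2},
  {"x":-1,"y":-1,"z":109,"rx":0,"ry":0,"rz":0,"fingers":-0.2},
], force=25)

```text
time_s: 3.32
tool_pos: [0.5908, -0.1931, 0.0755]
tool_rot: [179.9, 0.0, 107.1]
force: [-0.3, -0.9, -0.6]
grip_width: 0.0521
grasp_force: 0.0
```

>>> drive_tool([
  {"x":0,"y":0,"z":0,"rx":0,"ry":0,"rz":0,"fingers":0.2},
  {"x":0,"y":0,"z":0,"rx":0,"ry":0,"rz":0,"fingers":0.5},
  {"x":0,"y":0,"z":0,"rx":0,"ry":0,"rz":0,"fingers":1},
  {"x":0,"y":0,"z":0,"rx":0,"ry":0,"rz":0,"fingers":1},
  {"x":0,"y":0,"z":0,"rx":0,"ry":0,"rz":0,"fingers":1},
  {"x":0,"y":0,"z":0,"rx":0,"ry":0,"rz":0,"fingers":1},
  {"x":0,"y":0,"z":0,"rx":0,"ry":0,"rz":0,"fingers":1},
], force=25)

```text
time_s: 4.2
tool_pos: [0.5917, -0.1923, 0.0747]
tool_rot: [179.9, 0.1, 107.1]
force: [5.3, 0.2, -3.6]
grip_width: 0.0087
grasp_force: 25.0
```

```bash
python3 - <<'E'
from h import *
o=sensors.get_obs(); print(o["time_s"],o["tool_pos"],o["tool_rot"],o["force"],o["grip_width"])
b0=barpt(.1); 
for t in np.linspace(.1,1.25,11):
    b=barpt(t); print(round(t,2),"y %.1f z %.1f"%((b[0]-b0[0])*1000,-(b[2]-b0[2])*1000))
E
```

```text
4.2 [ 0.59168125 -0.19232316  0.07467728] [1.79851320e+02 5.67092393e-02 1.07115711e+02] [ 5.29120196  0.16183241 -3.56888858] 0.008724731296446615
0.1 y 0.0 z -0.0
0.22 y 4.4 z -7.4
0.33 y 9.7 z -14.3
0.44 y 15.7 z -20.6
0.56 y 22.4 z -26.1
0.68 y 29.7 z -30.8
0.79 y 37.5 z -34.6
0.9 y 45.6 z -37.5
1.02 y 54.1 z -39.5
1.14 y 62.7 z -40.4
1.25 y 71.4 z -40.4
```

>>> drive_tool([
  {"x":0,"y":4.4,"z":-7.4,"rx":0,"ry":0,"rz":0,"fingers":1},
  {"x":0,"y":9.7,"z":-14.3,"rx":0,"ry":0,"rz":0,"fingers":1},
  {"x":0,"y":15.7,"z":-20.6,"rx":0,"ry":0,"rz":0,"fingers":1},
  {"x":0,"y":22.4,"z":-26.1,"rx":0,"ry":0,"rz":0,"fingers":1},
  {"x":0,"y":29.7,"z":-30.8,"rx":0,"ry":0,"rz":0,"fingers":1},
  {"x":0,"y":29.7,"z":-30.8,"rx":0,"ry":0,"rz":0,"fingers":1},
])

```text
time_s: 4.95
tool_pos: [0.6179, -0.1843, 0.1057]
tool_rot: [-179.9, -0.0, 107.1]
force: [-4.0, -0.6, -5.5]
grip_width: 0.0089
grasp_force: 25.0
```

```bash
python3 - <<'E'
from h import *
o=sensors.get_obs(); print(o["time_s"],o["tool_pos"],o["tool_rot"],o["force"],o["grip_width"])
cs=cams(); s=cs["side"]["image"][190:310,300:440,::-1]; t=cs["top"]["image"][140:250,350:450,::-1]
cv2.imwrite("pics/lift.png",np.hstack([cv2.resize(s,(420,360)),cv2.resize(t,(327,360))]))
E
```

```text
4.95 [ 0.61792191 -0.18426113  0.10568976] [-1.79898435e+02 -4.99146052e-02  1.07064607e+02] [-4.04450987 -0.57084013 -5.49408081] 0.008936457529226362
```

View pics/lift.png

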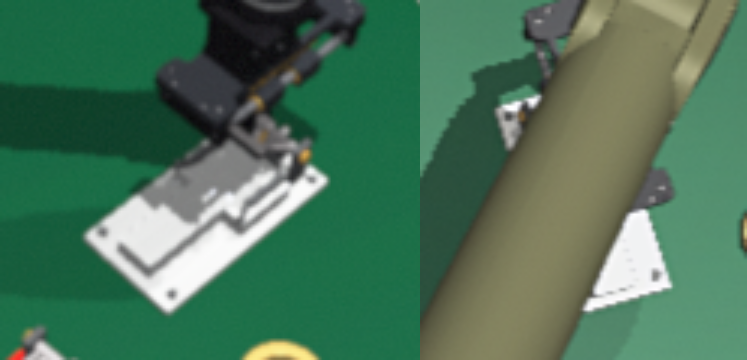

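The picture shows the clip lifted, with its bar between the fingers at (265,130). I continue along the arc to fully open.

>>> drive_tool([
  {"x":0,"y":7.8,"z":-3.8,"rx":0,"ry":0,"rz":0,"fingers":1},
  {"x":0,"y":15.9,"z":-6.7,"rx":0,"ry":0,"rz":0,"fingers":1},
  {"x":0,"y":24.4,"z":-8.7,"rx":0,"ry":0,"rz":0,"fingers":1},
  {"x":0,"y":33,"z":-9.6,"rx":0,"ry":0,"rz":0,"fingers":1},
  {"x":0,"y":39.5,"z":-9.7,"rx":0,"ry":0,"rz":0,"fingers":1},
  {"x":0,"y":41.5,"z":-9.6,"rx":0,"ry":0,"rz":0,"fingers":1},
  {"x":0,"y":41.5,"z":-9.6,"rx":0,"ry":0,"rz":0,"fingers":1},
])

```text
time_s: 5.92
tool_pos: [0.6587, -0.1723, 0.1181]
tool_rot: [179.9, 0.0, 107.1]
force: [-7.3, -0.1, 6.0]
grip_width: 0.0089
grasp_force: 25.0
```

```bash
python3 - <<'E'
from h import *
o=sensors.get_obs(); f=o["force"]; c,s=np.cos(FT[2]),np.sin(FT[2]); g=o["tool_pos"]-[*FT[:2],0]
print(o["time_s"],"fixture xyz",g[0]*c+g[1]*s,-g[0]*s+g[1]*c,g[2]+.011,"force fx",f[0]*c+f[1]*s,f[2],o["grip_width"])
E
```

```text
5.925 fixture xyz 0.07578257849354932 -0.0017665077788195718 0.129097210458751 force fx -6.981851334037613 5.95761483792761 0.008940747069137353
```

>>> drive_tool([
  {"x":0,"y":0,"z":0,"rx":0,"ry":0,"rz":0,"fingers":0.4},
  {"x":0,"y":0,"z":0,"rx":0,"ry":0,"rz":0,"fingers":0.2},
  {"x":0,"y":0,"z":0,"rx":0,"ry":0,"rz":0,"fingers":0.2},
  {"x":0,"y":0,"z":-20,"rx":0,"ry":0,"rz":0,"fingers":0},
  {"x":0,"y":0,"z":-50,"rx":0,"ry":0,"rz":0,"fingers":-0.7},
  {"x":0,"y":0,"z":-90,"rx":0,"ry":0,"rz":0,"fingers":-0.7},
  {"x":0,"y":0,"z":-90,"rx":0,"ry":0,"rz":0,"fingers":-0.7},
])

```text
time_s: 6.8
tool_pos: [0.6607, -0.1731, 0.2107]
tool_rot: [179.5, 0.2, 107.1]
force: [-0.2, 0.2, 0.1]
grip_width: 0.0657
grasp_force: 0.0
```

```bash
python3 - <<'E'
from h import *
a=PN[2]; G=np.array([PN[0]+.045*np.cos(a),PN[1]+.045*np.sin(a),.02]); print(G,rel(G+[0,0,.1],180+np.degrees(a)))
print(sensors.get_obs()["grip_width"])
E
```

```text
[0.60900498 0.16792184 0.02      ] [341.188  50.646  90.681  -0.783]
0.0656563785000518
```

>>> drive_tool([
  {"x":120,"y":18,"z":0,"rx":0,"ry":0,"rz":-0.27,"fingers":-0.75},
  {"x":120,"y":18,"z":0,"rx":0,"ry":0,"rz":-0.27,"fingers":-0.75},
  {"x":341,"y":50.5,"z":90,"rx":0,"ry":0,"rz":-0.783,"fingers":-0.75},
  {"x":341,"y":50.5,"z":90,"rx":0,"ry":0,"rz":-0.783,"fingers":-0.75},
  {"x":341,"y":50.5,"z":90,"rx":0,"ry":0,"rz":-0.783,"fingers":-0.75},
  {"x":341,"y":50.5,"z":90,"rx":0,"ry":0,"rz":-0.783,"fingers":-0.75},
  {"x":341,"y":50.5,"z":90,"rx":0,"ry":0,"rz":-0.783,"fingers":-0.75},
  {"x":341,"y":50.5,"z":90,"rx":0,"ry":0,"rz":-0.783,"fingers":-0.75},
  {"x":341,"y":50.5,"z":90,"rx":0,"ry":0,"rz":-0.783,"fingers":-0.75},
  {"x":341,"y":50.5,"z":90,"rx":0,"ry":0,"rz":-0.783,"fingers":-0.75},
  {"x":341,"y":50.5,"z":90,"rx":0,"ry":0,"rz":-0.783,"fingers":-0.75},
])

```text
time_s: 8.18
tool_pos: [0.6068, 0.1681, 0.1153]
tool_rot: [180.0, 0.0, 151.9]
force: [0.7, -1.1, 0.3]
grip_width: 0.0761
grasp_force: 0.0
```

```bash
python3 - <<'E'
from h import *
a=PN[2]; G=np.array([PN[0]+.045*np.cos(a),PN[1]+.045*np.sin(a),.02]); print(G,rel(G,180+np.degrees(a)))
print(sensors.get_obs()["grip_width"])
cs=cams(); s=cs["side"]["image"][100:300,240:440,::-1]; t=cs["top"]["image"][140:250,350:450,::-1]
cv2.imwrite("pics/open.png",np.hstack([cv2.resize(s,(450,450)),cv2.resize(t,(340,450))]))
E
```

```text
[0.60900498 0.16792184 0.02      ] [-2.0490e+00  9.3500e-01  9.5323e+01 -1.0000e-03]
0.07608948267950767
```

View pics/open.png

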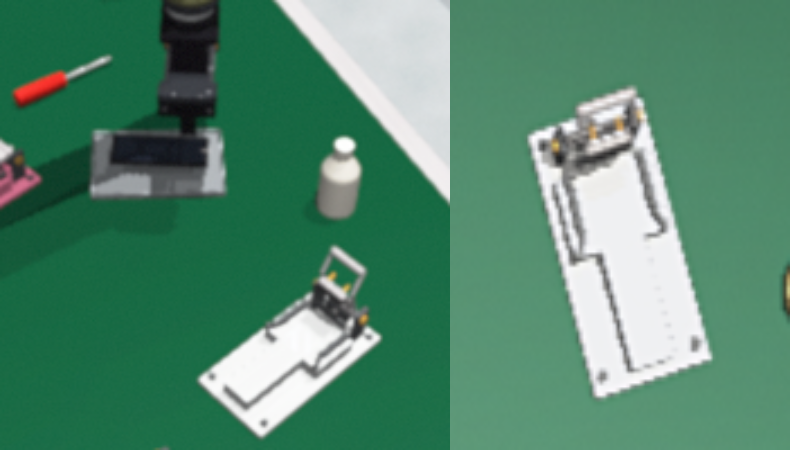

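The clip stands open: side part at (345,275), top part at (605,110). The gripper is over the panel, so I descend and grip.

>>> drive_tool([
  {"x":-2,"y":1,"z":40,"rx":0,"ry":0,"rz":0,"fingers":-0.75},
  {"x":-2,"y":1,"z":65,"rx":0,"ry":0,"rz":0,"fingers":-0.75},
  {"x":-2,"y":1,"z":80,"rx":0,"ry":0,"rz":0,"fingers":-0.75},
  {"x":-2,"y":1,"z":90,"rx":0,"ry":0,"rz":0,"fingers":-0.75},
  {"x":-2,"y":1,"z":95,"rx":0,"ry":0,"rz":0,"fingers":-0.75},
  {"x":-2,"y":1,"z":95,"rx":0,"ry":0,"rz":0,"fingers":-0.75},
  {"x":-2,"y":1,"z":95,"rx":0,"ry":0,"rz":0,"fingers":-0.6},
  {"x":-2,"y":1,"z":95,"rx":0,"ry":0,"rz":0,"fingers":-0.4},
  {"x":-2,"y":1,"z":95,"rx":0,"ry":0,"rz":0,"fingers":0},
  {"x":-2,"y":1,"z":95,"rx":0,"ry":0,"rz":0,"fingers":0},
  {"x":-2,"y":1,"z":95,"rx":0,"ry":0,"rz":0,"fingers":0},
], force=25)

```text
time_s: 9.65
tool_pos: [0.6089, 0.1689, 0.0203]
tool_rot: [180.0, 0.0, 151.9]
force: [-0.4, -0.4, 2.6]
grip_width: 0.0571
grasp_force: 25.0
```

>>> drive_tool([
  {"x":0,"y":0,"z":-10,"rx":0,"ry":0,"rz":0,"fingers":0},
  {"x":0,"y":0,"z":-30,"rx":0,"ry":0,"rz":0,"fingers":0},
  {"x":0,"y":0,"z":-60,"rx":0,"ry":0,"rz":0,"fingers":0},
  {"x":0,"y":0,"z":-90,"rx":0,"ry":0,"rz":0,"fingers":0},
  {"x":0,"y":0,"z":-100,"rx":0,"ry":0,"rz":0,"fingers":0},
  {"x":0,"y":0,"z":-100,"rx":0,"ry":0,"rz":0,"fingers":0},
])

```text
time_s: 10.4
tool_pos: [0.609, 0.169, 0.1209]
tool_rot: [179.9, 0.1, 151.9]
force: [-1.1, -0.1, -0.6]
grip_width: 0.0579
grasp_force: 25.0
```

```bash
python3 - <<'E'
from h import *
o=sensors.get_obs(); print(o["wrist_torque"],o["force"],o["grip_width"])
T=fx(FT,(-.127,0,.0243)); print(T,rel(T+[0,0,.08],17.1))
E
```

```text
[-0.02302825 -0.02389899 -0.03650763] [-1.05530655 -0.12055434 -0.57636091] 0.057932937197585306
[ 0.46431611 -0.23024903  0.0243    ] [ -60.069 -420.372   16.628    2.353]
```

>>> drive_tool([
  {"x":-2,"y":-14,"z":0,"rx":0,"ry":0,"rz":0.1,"fingers":0},
  {"x":-6,"y":-42,"z":0,"rx":0,"ry":0,"rz":0.26,"fingers":0},
  {"x":-11,"y":-77,"z":0,"rx":0,"ry":0,"rz":0.43,"fingers":0},
  {"x":-16,"y":-112,"z":2,"rx":0,"ry":0,"rz":0.6,"fingers":0},
  {"x":-21,"y":-147,"z":4,"rx":0,"ry":0,"rz":0.77,"fingers":0},
  {"x":-26,"y":-182,"z":6,"rx":0,"ry":0,"rz":0.94,"fingers":0},
  {"x":-31,"y":-217,"z":8,"rx":0,"ry":0,"rz":1.11,"fingers":0},
  {"x":-36,"y":-252,"z":10,"rx":0,"ry":0,"rz":1.28,"fingers":0},
  {"x":-41,"y":-287,"z":12,"rx":0,"ry":0,"rz":1.45,"fingers":0},
  {"x":-46,"y":-322,"z":14,"rx":0,"ry":0,"rz":1.62,"fingers":0},
  {"x":-51,"y":-357,"z":16,"rx":0,"ry":0,"rz":1.79,"fingers":0},
  {"x":-55,"y":-385,"z":16,"rx":0,"ry":0,"rz":1.96,"fingers":0},
  {"x":-58,"y":-406,"z":16,"rx":0,"ry":0,"rz":2.12,"fingers":0},
  {"x":-60,"y":-420,"z":16,"rx":0,"ry":0,"rz":2.27,"fingers":0},
  {"x":-60,"y":-420,"z":16,"rx":0,"ry":0,"rz":2.353,"fingers":0},
  {"x":-60,"y":-420,"z":16,"rx":0,"ry":0,"rz":2.353,"fingers":0},
  {"x":-60,"y":-420,"z":16,"rx":0,"ry":0,"rz":2.353,"fingers":0},
])

```text
time_s: 12.52
tool_pos: [0.4636, -0.2295, 0.1033]
tool_rot: [-180.0, 0.1, 17.2]
force: [-0.3, 0.0, -1.2]
grip_width: 0.0575
grasp_force: 25.0
```

```bash
python3 - <<'E'
from h import *
o=sensors.get_obs(); print(o["tool_pos"],o["tool_rot"],o["force"],o["grip_width"])
T=fx(FT,(-.127,0,.0243)); print(T,rel(T,17.1))
cs=cams(); pickle.dump(cs,open("cs1.pkl","wb")); s=cs["side"]["image"][180:330,280:430,::-1]; t=cs["top"]["image"][150:270,340:440,::-1]
cv2.imwrite("pics/hover.png",np.hstack([cv2.resize(s,(450,450)),cv2.resize(t,(340,450))]))
E
```

```text
[ 0.46361542 -0.22951434  0.10334249] [-1.79963349e+02  6.06272571e-02  1.72333905e+01] [-0.25662136  0.00470287 -1.19046983] 0.05745419989943207
[ 0.46431611 -0.23024903  0.0243    ] [4.5200e-01 9.0900e-01 7.9042e+01 2.0000e-03]
```

View pics/hover.png

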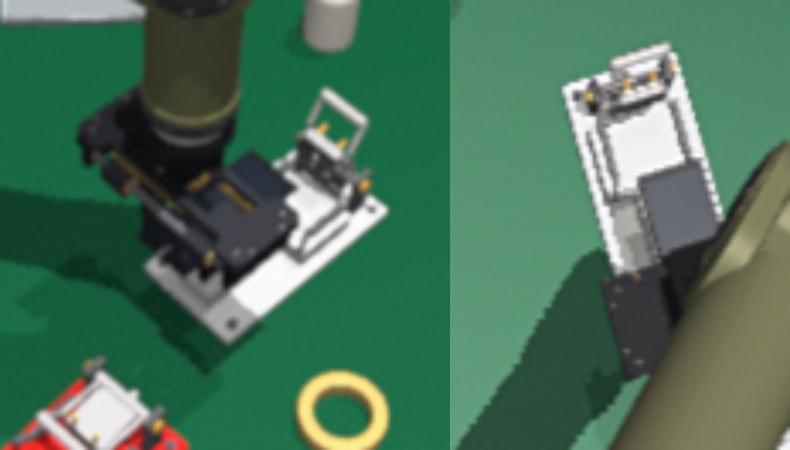

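The panel is level in the gripper and pointing along the fixture, with its front corners at (640,180) and (697,160) in the crop. I check it by number before lowering.

```bash
python3 - <<'E'
from h import *
cs=pickle.load(open("cs1.pkl","rb")); c=cs["top"]; o=sensors.get_obs()
f=np.array([.5863,-.19297,.3]); y=np.radians(o["tool_rot"][2])
# fit x,y,yaw of panel's front half in top view, using pixels away from the gripper
roi=(392,186,34,30); p0=np.array([*(o["tool_pos"][:2]+.045*np.array([np.cos(y),np.sin(y)])),y]); z0=o["tool_pos"][2]+.0057
def d2(c,r):
    u,v,w,h=r; i=c["image"][v:v+h,u:u+w].astype(float); m=i.sum(2); 
    return np.clip((480-m)/160,0,1)*((i[...,1]-i[...,0])<35)
ign=box(-.09,.0,.06,z0-.02,z0+.06)
r=fit({"top":c},{"top":roi},box(-.07,.07,.029,z0,z0+.006),p0,d2,ign)
g=r[0]-p0; R=np.array([[np.cos(y),np.sin(y)],[-np.sin(y),np.cos(y)]])
print("residual vs expected in tool frame mm",R@g[:2]*1000,"yaw",g[2],r[1])
p=r[0]; C,S=np.cos(f[2]),np.sin(f[2]); e=p[:2]-f[:2]; print("in fixture",e[0]*C+e[1]*S,-e[0]*S+e[1]*C,p[2]-f[2])
E
```

```text
residual vs expected in tool frame mm [-2.11425582  2.34873938] yaw -0.0077817686875147896 93.47715926154439
in fixture -0.08488880298059061 0.003489078132810696 -0.0075113904730290115
```

>>> drive_tool([
  {"x":0,"y":1,"z":30,"rx":0,"ry":0,"rz":0,"fingers":0},
  {"x":0,"y":1,"z":55,"rx":0,"ry":0,"rz":0,"fingers":0},
  {"x":0,"y":1,"z":70,"rx":0,"ry":0,"rz":0,"fingers":0},
  {"x":0,"y":1,"z":75,"rx":0,"ry":0,"rz":0,"fingers":0},
  {"x":0,"y":1,"z":75,"rx":0,"ry":0,"rz":0,"fingers":0},
  {"x":0,"y":1,"z":75,"rx":0,"ry":0,"rz":0,"fingers":0},
])

```text
time_s: 13.38
tool_pos: [0.465, -0.2313, 0.0298]
tool_rot: [180.0, -0.1, 17.1]
force: [-0.1, -1.2, -0.8]
grip_width: 0.0574
grasp_force: 25.0
```

```bash
python3 - <<'E'
from h import *
cs=cams(); pickle.dump(cs,open("cs2.pkl","wb")); o=sensors.get_obs(); y=np.radians(o["tool_rot"][2])
print(o["tool_pos"],o["force"])
p0=np.array([*(o["tool_pos"][:2]+.045*np.array([np.cos(y),np.sin(y)])),y]); z0=o["tool_pos"][2]+.0057
out=[]
for n,roi in (("top",(370,150,70,90)),("side",(320,205,100,90))):
    c=cs[n]; u,v,w,h=roi; s=5; im=cv2.resize(c["image"][v:v+h,u:u+w,::-1],None,fx=s,fy=s,interpolation=cv2.INTER_CUBIC).copy()
    def ln(p,L,col):
        q=np.round((proj(c,world(p,L))-[u,v]+.5)*s*8).astype(int); cv2.polylines(im,[q],False,col,1,cv2.LINE_AA,3)
    ln(p0,[(0,-.029,z0+.006),(.07,-.029,z0+.006),(.07,.029,z0+.006),(0,.029,z0+.006)],(0,0,255))
    for sg in(1,-1): ln(FT,[(-.016,sg*.038,.038),(.003,sg*.0305,.038),(.05,sg*.0305,.038)],(255,0,0))
    ln(FT,[(-.11,-.02,.03),(-.015,-.02,.03),(-.015,-.045,.03)],(0,160,0));ln(FT,[(-.11,.02,.03),(-.015,.02,.03),(-.015,.045,.03)],(0,160,0))
    out.append(im)
o=np.hstack(out); k=800/o.shape[1]; cv2.imwrite("pics/ov2.png",cv2.resize(o,None,fx=k,fy=k,interpolation=cv2.INTER_AREA))
E
```

```text
[ 0.46490589 -0.23113435  0.02965485] [-0.76436539 -0.13374874 -1.5787233 ]
```

View pics/ov2.png

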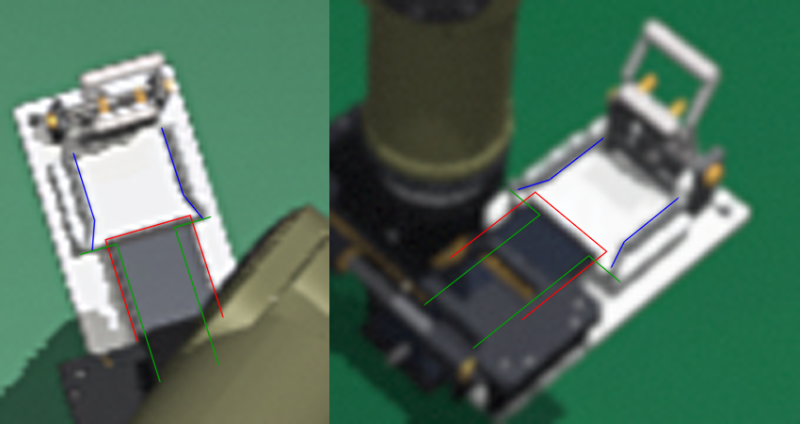

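The predicted outline (red) matches the panel to about 1 mm and it sits centred between the flares (tips at (92,248) and (202,217)). I lower it onto the bed.

>>> drive_tool([
  {"x":0,"y":0,"z":3,"rx":0,"ry":0,"rz":0,"fingers":0},
  {"x":0,"y":0,"z":4.5,"rx":0,"ry":0,"rz":0,"fingers":0},
  {"x":0,"y":0,"z":5,"rx":0,"ry":0,"rz":0,"fingers":0},
  {"x":0,"y":0,"z":5,"rx":0,"ry":0,"rz":0,"fingers":0},
  {"x":0,"y":0,"z":5,"rx":0,"ry":0,"rz":0,"fingers":0},
])

```text
time_s: 14.1
tool_pos: [0.4643, -0.2309, 0.0241]
tool_rot: [-180.0, -0.0, 17.1]
force: [-2.1, 1.5, 3.7]
grip_width: 0.0575
grasp_force: 25.0
```

>>> drive_tool([
  {"x":3,"y":0,"z":-0.3,"rx":0,"ry":0,"rz":0,"fingers":0},
  {"x":8,"y":0,"z":-0.3,"rx":0,"ry":0,"rz":0,"fingers":0},
  {"x":13,"y":0,"z":-0.3,"rx":0,"ry":0,"rz":0,"fingers":0},
  {"x":18,"y":0,"z":-0.3,"rx":0,"ry":0,"rz":0,"fingers":0},
  {"x":20,"y":0,"z":-0.3,"rx":0,"ry":0,"rz":0,"fingers":0},
  {"x":20,"y":0,"z":-0.3,"rx":0,"ry":0,"rz":0,"fingers":0},
])

```text
time_s: 14.85
tool_pos: [0.4839, -0.2251, 0.0243]
tool_rot: [180.0, -0.0, 17.1]
force: [-0.6, -0.7, 1.5]
grip_width: 0.0573
grasp_force: 25.0
```

```bash
cat > st.py <<'E'
from h import *
o=sensors.get_obs(); f=o["force"]; c,s=np.cos(FT[2]),np.sin(FT[2]); g=o["tool_pos"]-[*FT[:2],0]
print(o["time_s"],"fix xyz",np.round([g[0]*c+g[1]*s,-g[0]*s+g[1]*c,g[2]],4),"F fix",np.round([f[0]*c+f[1]*s,-f[0]*s+f[1]*c,f[2]],1),"T",o["wrist_torque"].round(2),"rot",o["tool_rot"].round(2),"w",round(o["grip_width"],4),o["grasp_force"])
E
python3 st.py
```

```text
14.85 fix xyz [-0.1067 -0.0008  0.0243] F fix [-0.8 -0.4  1.5] T [-0.18  0.2   0.03] rot [ 1.7998e+02 -4.0000e-02  1.7130e+01] w 0.0573 24.99937891960144
```

>>> drive_tool([
  {"x":5,"y":0,"z":0,"rx":0,"ry":0,"rz":0,"fingers":0},
  {"x":10,"y":0,"z":0,"rx":0,"ry":0,"rz":0,"fingers":0},
  {"x":15,"y":0,"z":0,"rx":0,"ry":0,"rz":0,"fingers":0},
  {"x":20,"y":0,"z":0,"rx":0,"ry":0,"rz":0,"fingers":0},
  {"x":25,"y":0,"z":0,"rx":0,"ry":0,"rz":0,"fingers":0},
  {"x":28,"y":0,"z":0,"rx":0,"ry":0,"rz":0,"fingers":0},
  {"x":28,"y":0,"z":0,"rx":0,"ry":0,"rz":0,"fingers":0},
])

```text
time_s: 15.72
tool_pos: [0.5109, -0.2166, 0.0243]
tool_rot: [180.0, -0.1, 17.1]
force: [-1.3, 0.1, 3.0]
grip_width: 0.0571
grasp_force: 25.0
```

```bash
python3 st.py
```

```text
15.725 fix xyz [-0.0785 -0.0007  0.0243] F fix [-1.2  0.4  3. ] T [-0.2   0.22  0.  ] rot [ 1.7998e+02 -6.0000e-02  1.7140e+01] w 0.0571 25.000032484531403
```

>>> drive_tool([
  {"x":1.5,"y":0,"z":0,"rx":0,"ry":0,"rz":0,"fingers":0},
  {"x":3,"y":0,"z":0,"rx":0,"ry":0,"rz":0,"fingers":0},
  {"x":4,"y":0,"z":0,"rx":0,"ry":0,"rz":0,"fingers":0},
  {"x":4,"y":0,"z":0,"rx":0,"ry":0,"rz":0,"fingers":0},
])

```text
time_s: 16.23
tool_pos: [0.514, -0.2158, 0.0243]
tool_rot: [180.0, -0.0, 17.1]
force: [-3.5, -1.3, 5.0]
grip_width: 0.0578
grasp_force: 25.0
```

>>> drive_tool([
  {"x":1,"y":0,"z":0,"rx":0,"ry":0,"rz":0,"fingers":0},
  {"x":2,"y":0,"z":0,"rx":0,"ry":0,"rz":0,"fingers":0},
  {"x":2,"y":0,"z":0,"rx":0,"ry":0,"rz":0,"fingers":0},
])

```text
time_s: 16.6
tool_pos: [0.516, -0.2151, 0.0243]
tool_rot: [180.0, -0.0, 17.1]
force: [-2.1, -1.6, 4.2]
grip_width: 0.058
grasp_force: 25.0
```

>>> drive_tool([
  {"x":1,"y":0,"z":0,"rx":0,"ry":0,"rz":0,"fingers":0},
  {"x":2,"y":0,"z":0,"rx":0,"ry":0,"rz":0,"fingers":0},
  {"x":2,"y":0,"z":0,"rx":0,"ry":0,"rz":0,"fingers":0},
])

```text
time_s: 16.98
tool_pos: [0.5179, -0.2145, 0.0243]
tool_rot: [180.0, -0.0, 17.1]
force: [-3.0, -1.0, 4.8]
grip_width: 0.0574
grasp_force: 25.0
```

```bash
python3 st.py
```

```text
16.975 fix xyz [-0.0712 -0.0007  0.0243] F fix [-3.2 -0.1  4.8] T [-0.37  0.73 -0.04] rot [ 1.800e+02 -1.000e-02  1.712e+01] w 0.0574 25.001300275325775
```

>>> drive_tool([
  {"x":1,"y":0,"z":-0.3,"rx":0,"ry":0,"rz":0,"fingers":0},
  {"x":2,"y":0,"z":-0.3,"rx":0,"ry":0,"rz":0,"fingers":0},
  {"x":2,"y":0,"z":-0.3,"rx":0,"ry":0,"rz":0,"fingers":0},
])

```text
time_s: 17.35
tool_pos: [0.5201, -0.2134, 0.0243]
tool_rot: [-180.0, -0.0, 17.2]
force: [-0.7, -0.1, -0.1]
grip_width: 0.0575
grasp_force: 25.0
```

>>> drive_tool([
  {"x":1,"y":0,"z":0,"rx":0,"ry":0,"rz":0,"fingers":0},
  {"x":1,"y":0,"z":0,"rx":0,"ry":0,"rz":0,"fingers":0},
])

```text
time_s: 17.6
tool_pos: [0.5209, -0.2132, 0.0244]
tool_rot: [-180.0, -0.0, 17.1]
force: [-0.2, 1.2, -0.1]
grip_width: 0.0573
grasp_force: 25.0
```

>>> drive_tool([
  {"x":1,"y":0,"z":0,"rx":0,"ry":0,"rz":0,"fingers":0},
  {"x":1,"y":0,"z":0,"rx":0,"ry":0,"rz":0,"fingers":0},
])

```text
time_s: 17.85
tool_pos: [0.5218, -0.2131, 0.0245]
tool_rot: [-180.0, -0.0, 17.1]
force: [0.3, 0.8, -0.4]
grip_width: 0.0576
grasp_force: 25.0
```

```bash
python3 st.py
```

```text
17.85 fix xyz [-0.067  -0.0005  0.0245] F fix [ 0.5  0.7 -0.4] T [0.   0.14 0.08] rot [-1.7999e+02 -2.0000e-02  1.7140e+01] w 0.0576 24.998938143253326
```

>>> drive_tool([
  {"x":1,"y":0,"z":0,"rx":0,"ry":0,"rz":0,"fingers":0},
  {"x":1,"y":0,"z":0,"rx":0,"ry":0,"rz":0,"fingers":0},
])

```text
time_s: 18.1
tool_pos: [0.5227, -0.213, 0.0246]
tool_rot: [180.0, -0.0, 17.1]
force: [0.7, 0.5, -0.5]
grip_width: 0.0574
grasp_force: 25.0
```

>>> drive_tool([
  {"x":1,"y":0,"z":0,"rx":0,"ry":0,"rz":0,"fingers":0},
  {"x":1,"y":0,"z":0,"rx":0,"ry":0,"rz":0,"fingers":0},
])

```text
time_s: 18.35
tool_pos: [0.5237, -0.2127, 0.0246]
tool_rot: [180.0, -0.0, 17.1]
force: [-0.2, 0.2, -0.6]
grip_width: 0.0579
grasp_force: 25.0
```

>>> drive_tool([
  {"x":1,"y":0,"z":0,"rx":0,"ry":0,"rz":0,"fingers":0},
  {"x":1,"y":0,"z":0,"rx":0,"ry":0,"rz":0,"fingers":0},
])

```text
time_s: 18.6
tool_pos: [0.5246, -0.2124, 0.0246]
tool_rot: [180.0, -0.0, 17.1]
force: [0.2, -0.6, -0.6]
grip_width: 0.0577
grasp_force: 25.0
```

```bash
python3 st.py
```

```text
18.6 fix xyz [-0.0641 -0.0007  0.0246] F fix [ 0.  -0.6 -0.6] T [-0.1   0.14 -0.01] rot [ 1.800e+02 -1.000e-02  1.712e+01] w 0.0577 24.999251067638397
```

>>> drive_tool([
  {"x":1,"y":0,"z":0.2,"rx":0,"ry":0,"rz":0,"fingers":0},
  {"x":1,"y":0,"z":0.2,"rx":0,"ry":0,"rz":0,"fingers":0},
])

```text
time_s: 18.85
tool_pos: [0.5256, -0.2121, 0.0244]
tool_rot: [180.0, -0.0, 17.1]
force: [-0.4, -0.3, -0.1]
grip_width: 0.0576
grasp_force: 25.0
```

>>> drive_tool([
  {"x":1,"y":0,"z":0,"rx":0,"ry":0,"rz":0,"fingers":0},
  {"x":1,"y":0,"z":0,"rx":0,"ry":0,"rz":0,"fingers":0},
])

```text
time_s: 19.1
tool_pos: [0.5266, -0.2118, 0.0244]
tool_rot: [180.0, -0.0, 17.1]
force: [0.8, -0.2, -0.2]
grip_width: 0.0577
grasp_force: 25.0
```

>>> drive_tool([
  {"x":1,"y":0,"z":0,"rx":0,"ry":0,"rz":0,"fingers":0},
  {"x":1,"y":0,"z":0,"rx":0,"ry":0,"rz":0,"fingers":0},
])

```text
time_s: 19.35
tool_pos: [0.5275, -0.2115, 0.0244]
tool_rot: [180.0, -0.0, 17.1]
force: [-0.0, -0.2, -0.5]
grip_width: 0.0574
grasp_force: 25.0
```

```bash
python3 st.py
```

```text
19.35 fix xyz [-0.0611 -0.0007  0.0244] F fix [-0.1 -0.2 -0.5] T [-0.07  0.11  0.05] rot [ 1.800e+02 -1.000e-02  1.713e+01] w 0.0574 24.999289512634277
```

>>> drive_tool([
  {"x":1,"y":0,"z":0,"rx":0,"ry":0,"rz":0,"fingers":0},
  {"x":1,"y":0,"z":0,"rx":0,"ry":0,"rz":0,"fingers":0},
])

```text
time_s: 19.6
tool_pos: [0.5284, -0.2113, 0.0244]
tool_rot: [180.0, -0.0, 17.1]
force: [0.5, -0.1, -0.2]
grip_width: 0.0573
grasp_force: 25.0
```

>>> drive_tool([
  {"x":1,"y":0,"z":0,"rx":0,"ry":0,"rz":0,"fingers":0},
  {"x":1,"y":0,"z":0,"rx":0,"ry":0,"rz":0,"fingers":0},
])

```text
time_s: 19.85
tool_pos: [0.5293, -0.211, 0.0243]
tool_rot: [-180.0, -0.0, 17.1]
force: [-0.5, 0.8, 0.0]
grip_width: 0.0574
grasp_force: 25.0
```

>>> drive_tool([
  {"x":1,"y":0,"z":0,"rx":0,"ry":0,"rz":0,"fingers":0},
  {"x":1,"y":0,"z":0,"rx":0,"ry":0,"rz":0,"fingers":0},
])

```text
time_s: 20.1
tool_pos: [0.5301, -0.2107, 0.0243]
tool_rot: [-180.0, 0.0, 17.1]
force: [-1.4, 0.4, 1.4]
grip_width: 0.0573
grasp_force: 25.0
```

```bash
python3 st.py
```

```text
20.1 fix xyz [-0.0584 -0.0007  0.0243] F fix [-1.2  0.8  1.4] T [-0.14  0.45 -0.01] rot [-1.7999e+02  2.0000e-02  1.7120e+01] w 0.0573 24.998861253261566
```

>>> drive_tool([
  {"x":0.6,"y":0,"z":0,"rx":0,"ry":0,"rz":0,"fingers":0},
  {"x":0.6,"y":0,"z":0,"rx":0,"ry":0,"rz":0,"fingers":0},
])

```text
time_s: 20.35
tool_pos: [0.5301, -0.2107, 0.0243]
tool_rot: [-180.0, 0.1, 17.1]
force: [-5.1, -0.3, 2.3]
grip_width: 0.0574
grasp_force: 25.0
```

>>> drive_tool([
  {"x":0.6,"y":0,"z":0,"rx":0,"ry":0,"rz":0,"fingers":0},
  {"x":0.6,"y":0,"z":0,"rx":0,"ry":0,"rz":0,"fingers":0},
])

```text
time_s: 20.6
tool_pos: [0.5302, -0.2107, 0.0243]
tool_rot: [-180.0, 0.1, 17.1]
force: [-6.5, -0.7, 3.8]
grip_width: 0.0573
grasp_force: 25.0
```

```bash
python3 st.py
```

```text
20.6 fix xyz [-0.0583 -0.0007  0.0243] F fix [-6.4  1.2  3.8] T [-0.31  1.4   0.08] rot [-1.7995e+02  1.1000e-01  1.7100e+01] w 0.0573 24.99834716320038
```

Solid contact at 6.4 N, within the 4 to 9 N wanted. I hold, release and rise.

>>> drive_tool([
  {"x":0,"y":0,"z":0,"rx":0,"ry":0,"rz":0,"fingers":0},
  {"x":0,"y":0,"z":0,"rx":0,"ry":0,"rz":0,"fingers":0},
])

```text
time_s: 20.85
tool_pos: [0.5302, -0.2107, 0.0243]
tool_rot: [-180.0, 0.1, 17.1]
force: [-5.9, -0.5, 4.5]
grip_width: 0.0575
grasp_force: 25.0
```

>>> drive_tool([
  {"x":0,"y":0,"z":0,"rx":0,"ry":0,"rz":0,"fingers":-0.55},
  {"x":0,"y":0,"z":0,"rx":0,"ry":0,"rz":0,"fingers":-0.65},
  {"x":0,"y":0,"z":0,"rx":0,"ry":0,"rz":0,"fingers":-0.75},
  {"x":0,"y":0,"z":-10,"rx":0,"ry":0,"rz":0,"fingers":-0.75},
  {"x":0,"y":0,"z":-35,"rx":0,"ry":0,"rz":0,"fingers":-0.75},
  {"x":0,"y":0,"z":-80,"rx":0,"ry":0,"rz":0,"fingers":-0.75},
  {"x":0,"y":0,"z":-140,"rx":0,"ry":0,"rz":0,"fingers":-0.5},
  {"x":0,"y":0,"z":-180,"rx":0,"ry":0,"rz":0,"fingers":-0.2},
  {"x":0,"y":0,"z":-180,"rx":0,"ry":0,"rz":0,"fingers":-0.2},
  {"x":0,"y":0,"z":-180,"rx":0,"ry":0,"rz":0,"fingers":-0.2},
])

```text
time_s: 22.1
tool_pos: [0.5311, -0.21, 0.204]
tool_rot: [-180.0, -0.0, 17.1]
force: [-0.1, -0.6, 0.7]
grip_width: 0.0535
grasp_force: 0.0
```

```bash
python3 - <<'E'
from h import *
import runpy; runpy.run_path("st.py")
cs=cams(); pickle.dump(cs,open("cs3.pkl","wb"))
T=np.array([.6587,-.1723,.1181]); print(rel(T+[0,0,.08],107.1))
out=[]
for n,roi in (("top",(370,150,70,90)),("side",(320,205,100,90))):
    u,v,w,h=roi; out.append(cv2.resize(cs[n]["image"][v:v+h,u:u+w,::-1],(int(w*4.7),int(h*4.7)),interpolation=cv2.INTER_CUBIC))
cv2.imwrite("pics/home.png",np.hstack(out))
E
```

```text
22.1 fix xyz [-0.0572 -0.0003  0.204 ] F fix [-0.3 -0.5  0.7] T [-0.08  0.2   0.03] rot [-179.96   -0.     17.13] w 0.0535 0.0
[133.497   1.825   4.961  -1.57 ]
```

View pics/home.png

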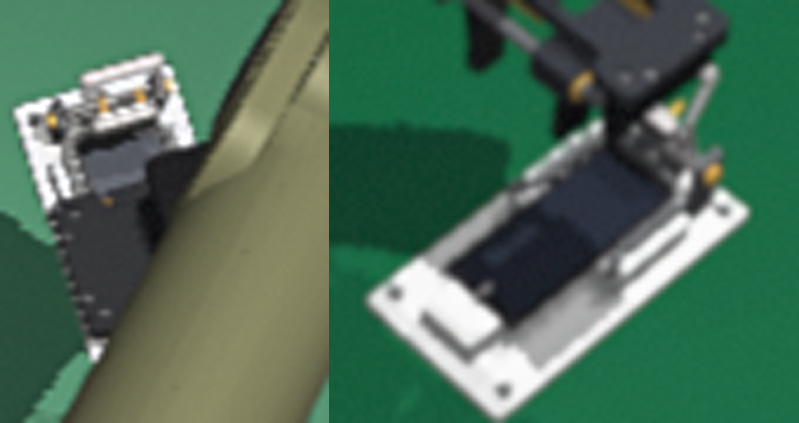

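The panel lies flat between the rails under the raised clip: side part from (480,300) to (640,170). Next I move over the bar again.

>>> drive_tool([
  {"x":30,"y":1,"z":0,"rx":0,"ry":0,"rz":-0.18,"fingers":-0.2},
  {"x":60,"y":1,"z":0,"rx":0,"ry":0,"rz":-0.36,"fingers":-0.2},
  {"x":90,"y":2,"z":0,"rx":0,"ry":0,"rz":-0.54,"fingers":-0.2},
  {"x":120,"y":2,"z":2,"rx":0,"ry":0,"rz":-0.72,"fingers":-0.2},
  {"x":133.5,"y":2,"z":5,"rx":0,"ry":0,"rz":-0.9,"fingers":-0.2},
  {"x":133.5,"y":2,"z":5,"rx":0,"ry":0,"rz":-1.08,"fingers":-0.2},
  {"x":133.5,"y":2,"z":5,"rx":0,"ry":0,"rz":-1.26,"fingers":-0.2},
  {"x":133.5,"y":2,"z":5,"rx":0,"ry":0,"rz":-1.44,"fingers":-0.2},
  {"x":133.5,"y":2,"z":5,"rx":0,"ry":0,"rz":-1.57,"fingers":-0.2},
  {"x":133.5,"y":2,"z":5,"rx":0,"ry":0,"rz":-1.57,"fingers":-0.2},
  {"x":133.5,"y":2,"z":5,"rx":0,"ry":0,"rz":-1.57,"fingers":-0.2},
])

```text
time_s: 23.58
tool_pos: [0.6592, -0.1729, 0.1984]
tool_rot: [-179.9, -0.0, 106.9]
force: [-0.6, -0.3, 0.1]
grip_width: 0.0519
grasp_force: 0.0
```

```bash
python3 - <<'E'
from h import *
T=np.array([.6587,-.1723,.1161]); print(rel(T,107.1)); print(sensors.get_obs()["grip_width"])
E
```

```text
[ 7.6300e-01 -2.7600e-01  8.2328e+01 -3.0000e-03]
0.051900468239727666
```

>>> drive_tool([
  {"x":0.5,"y":0,"z":35,"rx":0,"ry":0,"rz":0,"fingers":-0.2},
  {"x":0.5,"y":0,"z":65,"rx":0,"ry":0,"rz":0,"fingers":-0.2},
  {"x":0.5,"y":0,"z":78,"rx":0,"ry":0,"rz":0,"fingers":-0.2},
  {"x":0.5,"y":0,"z":82,"rx":0,"ry":0,"rz":0,"fingers":-0.2},
  {"x":0.5,"y":0,"z":82,"rx":0,"ry":0,"rz":0,"fingers":0.2},
  {"x":0.5,"y":0,"z":82,"rx":0,"ry":0,"rz":0,"fingers":0.5},
  {"x":0.5,"y":0,"z":82,"rx":0,"ry":0,"rz":0,"fingers":1},
  {"x":0.5,"y":0,"z":82,"rx":0,"ry":0,"rz":0,"fingers":1},
  {"x":0.5,"y":0,"z":82,"rx":0,"ry":0,"rz":0,"fingers":1},
  {"x":0.5,"y":0,"z":82,"rx":0,"ry":0,"rz":0,"fingers":1},
  {"x":0.5,"y":0,"z":82,"rx":0,"ry":0,"rz":0,"fingers":1},
], force=35)

```text
time_s: 24.95
tool_pos: [0.659, -0.1726, 0.1175]
tool_rot: [-180.0, -0.0, 107.1]
force: [-3.0, 0.1, 2.6]
grip_width: 0.0087
grasp_force: 35.0
```

```bash
python3 st.py; python3 - <<'E'
from h import *
b0=barpt(1.24)
for t in [1.14,1.02,.9,.79,.68,.56,.44,.34,.26,.2,.15,.1,.05,0,-.04]:
    b=barpt(t); print(t,"y %.1f z %.1f"%((b[0]-b0[0])*1000,-(b[2]-b0[2])*1000))
E
```

```text
24.95 fix xyz [ 0.076  -0.0022  0.1175] F fix [-2.8  1.   2.6] T [-0.06  0.63  0.01] rot [-1.7996e+02 -2.0000e-02  1.0706e+02] w 0.0087 35.00059247016907
1.14 y -7.5 z 0.0
1.02 y -16.5 z 1.0
0.9 y -25.3 z 3.1
0.79 y -33.1 z 5.9
0.68 y -40.6 z 9.5
0.56 y -48.2 z 14.4
0.44 y -55.2 z 20.2
0.34 y -60.4 z 25.6
0.26 y -64.2 z 30.2
0.2 y -66.8 z 34.0
0.15 y -68.8 z 37.2
0.1 y -70.6 z 40.5
0.05 y -72.3 z 43.8
0 y -73.8 z 47.3
-0.04 y -74.8 z 50.1
```

>>> drive_tool([
  {"x":0,"y":-7.5,"z":0,"rx":0,"ry":0,"rz":0,"fingers":1},
  {"x":0,"y":-16.5,"z":1,"rx":0,"ry":0,"rz":0,"fingers":1},
  {"x":0,"y":-25.3,"z":3.1,"rx":0,"ry":0,"rz":0,"fingers":1},
  {"x":0,"y":-33.1,"z":5.9,"rx":0,"ry":0,"rz":0,"fingers":1},
  {"x":0,"y":-40.6,"z":9.5,"rx":0,"ry":0,"rz":0,"fingers":1},
  {"x":0,"y":-48.2,"z":14.4,"rx":0,"ry":0,"rz":0,"fingers":1},
  {"x":0,"y":-55.2,"z":20.2,"rx":0,"ry":0,"rz":0,"fingers":1},
  {"x":0,"y":-60.4,"z":25.6,"rx":0,"ry":0,"rz":0,"fingers":1},
  {"x":0,"y":-64.2,"z":30.2,"rx":0,"ry":0,"rz":0,"fingers":1},
  {"x":0,"y":-66.8,"z":34,"rx":0,"ry":0,"rz":0,"fingers":1},
  {"x":0,"y":-66.8,"z":34,"rx":0,"ry":0,"rz":0,"fingers":1},
])

```text
time_s: 26.32
tool_pos: [0.5981, -0.1914, 0.0854]
tool_rot: [179.7, 0.1, 107.1]
force: [0.5, 1.5, 6.8]
grip_width: 0.009
grasp_force: 35.0
```

```bash
python3 st.py
```

```text
26.325 fix xyz [ 0.0123 -0.0022  0.0854] F fix [0.9 1.3 6.8] T [ 0.37 -0.33  0.01] rot [1.7965e+02 6.0000e-02 1.0711e+02] w 0.009 35.00123083591461
```

>>> drive_tool([
  {"x":0,"y":-2,"z":3,"rx":0,"ry":0,"rz":0,"fingers":1},
  {"x":0,"y":-3.5,"z":6,"rx":0,"ry":0,"rz":0,"fingers":1},
  {"x":0,"y":-4.5,"z":8,"rx":0,"ry":0,"rz":0,"fingers":1},
  {"x":0,"y":-4.5,"z":8,"rx":0,"ry":0,"rz":0,"fingers":1},
])

```text
time_s: 26.82
tool_pos: [0.5933, -0.1929, 0.0774]
tool_rot: [179.7, 0.0, 107.1]
force: [-0.9, 2.4, 7.6]
grip_width: 0.009
grasp_force: 35.0
```

```bash
python3 st.py
```

```text
26.825 fix xyz [ 0.0073 -0.0022  0.0774] F fix [-0.1  2.6  7.6] T [ 0.36 -0.06  0.01] rot [1.7971e+02 4.0000e-02 1.0710e+02] w 0.009 35.001232624053955
```

>>> drive_tool([
  {"x":0,"y":-0.8,"z":1.5,"rx":0,"ry":0,"rz":0,"fingers":1},
  {"x":0,"y":-1.2,"z":3,"rx":0,"ry":0,"rz":0,"fingers":1},
  {"x":0,"y":-1.2,"z":3,"rx":0,"ry":0,"rz":0,"fingers":1},
])

```text
time_s: 27.2
tool_pos: [0.5918, -0.1933, 0.0744]
tool_rot: [179.8, 0.0, 107.1]
force: [-2.4, 1.5, 8.6]
grip_width: 0.0086
grasp_force: 35.0
```

```bash
python3 st.py
```

```text
27.2 fix xyz [ 0.0057 -0.0022  0.0744] F fix [-1.8  2.2  8.6] T [0.39 0.16 0.01] rot [1.7976e+02 3.0000e-02 1.0710e+02] w 0.0086 35.00127553939819
```

>>> drive_tool([
  {"x":0,"y":-0.6,"z":1.5,"rx":0,"ry":0,"rz":0,"fingers":1},
  {"x":0,"y":-0.6,"z":1.5,"rx":0,"ry":0,"rz":0,"fingers":1},
  {"x":0,"y":-0.6,"z":1.5,"rx":0,"ry":0,"rz":0,"fingers":1},
])

```text
time_s: 27.58
tool_pos: [0.5911, -0.1936, 0.0728]
tool_rot: [179.8, 0.0, 107.1]
force: [-1.2, 1.0, 8.1]
grip_width: 0.0087
grasp_force: 35.0
```

>>> drive_tool([
  {"x":0,"y":-0.5,"z":1,"rx":0,"ry":0,"rz":0,"fingers":1},
  {"x":0,"y":-0.5,"z":1,"rx":0,"ry":0,"rz":0,"fingers":1},
  {"x":0,"y":-0.5,"z":1,"rx":0,"ry":0,"rz":0,"fingers":1},
])

```text
time_s: 27.95
tool_pos: [0.5906, -0.1937, 0.0719]
tool_rot: [179.8, 0.0, 107.1]
force: [-2.1, 1.8, 8.8]
grip_width: 0.0089
grasp_force: 35.0
```

```bash
python3 st.py
```

```text
27.95 fix xyz [ 0.0045 -0.0022  0.0719] F fix [-1.4  2.3  8.8] T [0.37 0.22 0.03] rot [1.7977e+02 2.0000e-02 1.0710e+02] w 0.0089 35.00131130218506
```

>>> drive_tool([
  {"x":0,"y":-0.4,"z":0.8,"rx":0,"ry":0,"rz":0,"fingers":1},
  {"x":0,"y":-0.4,"z":0.8,"rx":0,"ry":0,"rz":0,"fingers":1},
])

```text
time_s: 28.2
tool_pos: [0.5903, -0.1938, 0.0712]
tool_rot: [179.8, 0.0, 107.1]
force: [-1.2, 2.1, 10.5]
grip_width: 0.009
grasp_force: 35.0
```

>>> drive_tool([
  {"x":0,"y":-0.4,"z":0.8,"rx":0,"ry":0,"rz":0,"fingers":1},
  {"x":0,"y":-0.4,"z":0.8,"rx":0,"ry":0,"rz":0,"fingers":1},
])

```text
time_s: 28.45
tool_pos: [0.5901, -0.1939, 0.0706]
tool_rot: [179.7, 0.0, 107.1]
force: [-2.2, 2.0, 10.1]
grip_width: 0.009
grasp_force: 35.0
```

```bash
python3 st.py
```

```text
28.45 fix xyz [ 0.0039 -0.0023  0.0706] F fix [-1.5  2.6 10.1] T [0.4  0.25 0.  ] rot [1.7974e+02 3.0000e-02 1.0710e+02] w 0.009 35.0017511844635
```

>>> drive_tool([
  {"x":0,"y":-0.3,"z":0.7,"rx":0,"ry":0,"rz":0,"fingers":1},
  {"x":0,"y":-0.3,"z":0.7,"rx":0,"ry":0,"rz":0,"fingers":1},
])

```text
time_s: 28.7
tool_pos: [0.5899, -0.1939, 0.07]
tool_rot: [179.7, 0.0, 107.1]
force: [-1.8, 2.8, 11.1]
grip_width: 0.0086
grasp_force: 35.0
```

```bash
python3 st.py
```

```text
28.7 fix xyz [ 0.0037 -0.0022  0.07  ] F fix [-0.9  3.1 11.1] T [0.45 0.24 0.01] rot [1.7973e+02 2.0000e-02 1.0710e+02] w 0.0086 35.00172793865204
```

11 N: the foot has bitten. I relieve the load, release and retreat.

>>> drive_tool([
  {"x":0,"y":0,"z":-1,"rx":0,"ry":0,"rz":0,"fingers":1},
  {"x":0,"y":0,"z":-1.8,"rx":0,"ry":0,"rz":0,"fingers":1},
  {"x":0,"y":0,"z":-1.8,"rx":0,"ry":0,"rz":0,"fingers":0.6},
  {"x":0,"y":0,"z":-1.8,"rx":0,"ry":0,"rz":0,"fingers":0.3},
  {"x":0,"y":0,"z":-1.8,"rx":0,"ry":0,"rz":0,"fingers":0.1},
  {"x":0,"y":0,"z":-1.8,"rx":0,"ry":0,"rz":0,"fingers":0},
  {"x":0,"y":0,"z":-20,"rx":0,"ry":0,"rz":0,"fingers":0},
  {"x":0,"y":0,"z":-60,"rx":0,"ry":0,"rz":0,"fingers":0},
  {"x":0,"y":0,"z":-120,"rx":0,"ry":0,"rz":0,"fingers":0},
  {"x":0,"y":0,"z":-160,"rx":0,"ry":0,"rz":0,"fingers":0},
  {"x":200,"y":0,"z":-160,"rx":0,"ry":0,"rz":0,"fingers":0},
  {"x":200,"y":0,"z":-160,"rx":0,"ry":0,"rz":0,"fingers":0},
  {"x":300,"y":0,"z":-160,"rx":0,"ry":0,"rz":0,"fingers":0},
  {"x":300,"y":0,"z":-160,"rx":0,"ry":0,"rz":0,"fingers":0},
  {"x":300,"y":0,"z":-160,"rx":0,"ry":0,"rz":0,"fingers":0},
  {"x":300,"y":0,"z":-160,"rx":0,"ry":0,"rz":0,"fingers":0},
  {"x":300,"y":0,"z":-160,"rx":0,"ry":0,"rz":0,"fingers":0},
  {"x":300,"y":0,"z":-160,"rx":0,"ry":0,"rz":0,"fingers":0},
])

```text
time_s: 30.95
tool_pos: [0.5005, 0.0905, 0.2281]
tool_rot: [180.0, 0.0, 106.9]
force: [-0.9, -0.4, 0.5]
grip_width: 0.0436
grasp_force: 0.0
```

```bash
python3 - <<'E'
from h import *
import runpy; runpy.run_path("st.py")
cs=cams(); pickle.dump(cs,open("cs4.pkl","wb"))
# panel fit on dark pixels, clip region ignored; per camera, in fixture frame
fp={"top":np.array([.5863,-.19297,.3]),"side":np.array([.58375,-.19245,.297])}
R={"top":(362,152,76,96),"side":(318,212,104,90)}
def dk(c,r):
    u,v,w,h=r; m=c["image"][v:v+h,u:u+w].astype(float).max(2); return np.clip((190-m)/90,0,1)
for n in R:
    f=fp[n]; p0=np.array([*fx(f,(-.0135,0,0))[:2],f[2]])
    r=fit({n:cs[n]},{n:R[n]},box(-.07,.07,.029,.03,.036),p0,dk,ign=box(.005,.12,.06,.0,.12),mask=(f,box(-.115,.03,.036,.03,.034)))
    e=r[0]-f; C,S=np.cos(f[2]),np.sin(f[2]); print(n,"panel in fixture",e[0]*C+e[1]*S,-e[0]*S+e[1]*C,e[2],r[1])
# scan for brightness along the fixture's mid-line at bed/panel height in both cameras (rear edge of panel)
for n in R:
    xs=np.arange(-.105,-.06,.003); 
    q=proj(cs[n],world(fp[n],np.c_[xs,0*xs+.005,0*xs+.033])).astype(np.float32)
    v=cv2.remap(cs[n]["image"].max(2),q[:,:1],q[:,1:],cv2.INTER_LINEAR).ravel(); print(n,dict(zip((xs*1000).round().astype(int),v)))
E
```

```text
30.95 fix xyz [0.0019 0.2959 0.2281] F fix [-0.9 -0.1  0.5] T [-0.09  0.04  0.  ] rot [1.7996e+02 2.0000e-02 1.0689e+02] w 0.0436 0.0
top panel in fixture -0.013903514310693246 0.0023095383470911122 0.01376718898682655 31.16158084307555
side panel in fixture -0.013510168664957425 -0.003643613252631508 -0.007696025462217315 25.778107472993046
top {np.int64(-105): np.uint8(243), np.int64(-102): np.uint8(242), np.int64(-99): np.uint8(241), np.int64(-96): np.uint8(241), np.int64(-93): np.uint8(242), np.int64(-90): np.uint8(245), np.int64(-87): np.uint8(230), np.int64(-84): np.uint8(152), np.int64(-81): np.uint8(97), np.int64(-78): np.uint8(101), np.int64(-75): np.uint8(116), np.int64(-72): np.uint8(118), np.int64(-69): np.uint8(116), np.int64(-66): np.uint8(117), np.int64(-63): np.uint8(116)}
side {np.int64(-105): np.uint8(250), np.int64(-102): np.uint8(250), np.int64(-99): np.uint8(249), np.int64(-96): np.uint8(249), np.int64(-93): np.uint8(250), np.int64(-90): np.uint8(248), np.int64(-87): np.uint8(212), np.int64(-84): np.uint8(131), np.int64(-81): np.uint8(82), np.int64(-78): np.uint8(88), np.int64(-75): np.uint8(101), np.int64(-72): np.uint8(92), np.int64(-69): np.uint8(76), np.int64(-66): np.uint8(63), np.int64(-63): np.uint8(63)}
```

The numbers agree in both cameras: the panel centre is at about x = -14 mm, where it was pressed home, and the tool is clear. I hand the job in.

```bash
python3 -c "
from cell import workorder
print(workorder.sign_off())"
```

```text
the job is handed in; nothing more can be done
None
```

The job is handed in at about 31 s, with no verdict returned: the panel was pressed home at 6.4 N and still sat there in the last images, and the clip was pressed on at about 11 N and released, though I did not check the clip's final angle in a picture.

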